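Set a panel to the scribed line on the sawing board

ROBOT

A 7-joint arm with a two-finger parallel gripper is mounted at the origin on the work surface. World frame = base frame: x ahead of the robot, y to its left, z up, the work surface at z = 0. Lengths are in m, angles in rad, forces in N, time in s.
With the tool pointing down it reaches from about 0.4 to 0.85 m from the base axis. Payload 4.5 kg.
Tool frame: the origin (TCP) lies on the centre line of the jaws, within the pads' length; the fingertips stand 11 mm ahead of it and the grasp point (between the pads) lies 8 mm behind it; z points along the fingers, y is the line along which they close (so a half turn about z gives the same grasp; the last joint's range is limited). The gripper opens to 85 mm and grips with 20 to 120 N. Pads are 22 mm wide; open, the fingers measure 114 mm over their backs; the gripper's body (76 mm by 85 mm) begins 54 mm behind the grasp point. The pads swing forward as they close: fully open they stand 13 mm farther back than shut.
Start: joints at [1.321, 0.689, -0.195, 1.565, 0.157, 0.902, -0.215], TCP at [0.175, -0.6, 0.242] pointing down, gripper open.
Joint ranges: [-3.01, 3.01], [-0.46, 2.08], [-1.47, 1.51], [0.13, 2.56], [-1, 4.14], [0.04, 2.09], [-2.66, 2.66]. Speed limits (rad/s): [2.57, 2.57, 3.14, 3.14, 3.14, 3.14, 3.14].

INTERFACE

Orientations are given as a unit quaternion [w, x, y, z].
In Python, from bench import ctrl gives the robot as it stands. The module is installed in compiled form; this text tells all that it offers.
- The arm moves only by the shell command python3 -m inch 'ROWS' [FORCE]. ROWS is a JSON object whose key "rows" holds a list of rows, 1 to 12 of them, each of 5 numbers: dx, dy, dz in fractions of the full range, 1 being 0.25 m, then a turn about the tool's z in a scale on which 1.0 is 2 rad, then the finger opening in m; each row shifts and turns the commanded pose from where the row before left it, along the tool's axes as they then stand; what a row does not reach is not made up. A row lasts 1/8 s, in which the tool goes at most 0.0625 m and 0.188 rad, less where a joint would pass 70% of its speed; a pose out of reach is approached as far as the arm can. The fingers move at their own pace and stop on an object; FORCE is the grip in N (left out, the last holds). Time passes only in rows, so rows that do not move let the fingers close. It prints the time, the measured TCP pose, the force, the opening and the grip force at its end. Shift and turn numbers lie between -1 and 1, and a call with a number outside is refused. Input that does not fit is refused with a message, and nothing moves.
- ctrl.read_state(): the state, without advancing time (a new reading comes with each control period).
- ctrl.grab_frame(name): name is "scene" or "top"; returns (picture, depth): 384x512x3 uint8, blue, green, red; 384x512 float32, m along the optical axis (not along the pixel's ray), 0 where there is no reading.
- ctrl.calibration(name): a dict with "intrinsics" (3x3 intrinsics, pixels), "dist_coeffs" ([k1, k2, p1, p2, k3] as OpenCV has them; the pictures are not rectified), "R" (3x3) and "t" (3): a world point X has camera coordinates R X + t. Camera axes: x right, y down, z forward; pixel columns grow to the right and rows downward; lengths in m; the calibration is good to about 2 mm. A picture is of the moment at which its call begins. calibration takes no time and is no camera call.
- ctrl.finish_job(): hands the job in; it is judged then, once.
The state is a dict: "time_s": time; "q": joint angles; "dq": joint speeds; "effort": joint torques, N m; "ee_pos": TCP position; "orientation": TCP orientation; "force": force on the tool from outside, world axes, zero at the start; "wrist_torque": the same for the moment, N m; "width": finger opening in m; "finger_force": force on a finger pad.
Only numpy, scipy, OpenCV 4.12 (cv2) and the standard library are available. Lean on these libraries where they do the work, as an engineer would, in place of code of your own. Each camera call takes 0.05 s, during which the arm holds its last target. There are 200 camera calls.

TASK

Get the loose plywood panel ready for sawing. First, while it is still well short of the scribed line, push it flat against the sawing board's fence and hold it there for a second with a push of about 10 N. Then slide it along the fence until its leading end lies exactly on the line, there being no stop, press it home against the fence once more in the same way without losing the line, and let go; never load the fence with more than 15 N, and leave the other things lying as they are.

Things in the scene. Friction and masses are not known exactly. Their poses are not given: they have to be found in the camera images.
- base: The sawing board, fixed to the bench: a flat white-faced board 270 mm (its x) by 520 mm (its y) and 18 mm thick. Origin: centre of its underside; x points square to the fence and towards it, y runs along the fence, z up. Its top surface is 18 mm above the origin.
- fence: Dark wooden fence along the board's far (+x) edge, parallel to its y, 520 mm long, 32 mm above its top: a fixed bar (25 mm thick; origin: centre of its underside, 122.5 mm to +x of the board's) and before it a rigid 12 mm facing strip on threaded studs, set out 0 to 30 mm, varying. The working face is thus 24.5 to 54.5 mm to -x of this origin: the reading does not tell, find it by feel.
- line (a point): A point on the scribed line, thin, dark, 2 mm wide, across the board's top, square to the fence, from the fence to near the other edge. The point is on the middle of the line's width, at the top surface, 40 mm to +x and 60 mm to +y of the board's origin. Axes as the board's. The panel has to reach it from the -y side.
- panel: The loose plain plywood panel lying flat on the board, 110 mm (x) by 160 mm (y) by 20 mm thick, about 0.17 kg (0.12 to 0.24). Too wide to grip. Origin: centre of its underside; x towards the fence, y towards the line (start: up to 0.2 rad askew, middle 23 to 71 mm from the fence face, 60 to 130 mm short of the line). Friction can take half of a 10 N push.
- panel_end (a point): Middle of the panel's leading (+y) end face, at its lower edge: the end that must lie on the line. 80 mm to +y of the panel's origin.
- panel_back (a point): Middle of the panel's long side that faces the fence, at its lower edge, 55 mm to +x of the panel's origin.
- square: Try square lying loose on the board beyond the line, about 110 by 130 mm, 14 mm thick; leave it. Origin: underside, inside the L.
- pencil: Flat black pencil 130 mm long, 12 mm wide, 8 mm thick, lying on the board near its -x edge beyond the line; leave it. Origin: underside, middle.
- mallet: Wooden mallet lying to the left of the board, head 130 mm wide and 60 mm high; leave it. Origin: underside, on the shaft.
- glue: White glue bottle, 60 mm across, 170 mm tall; leave it. Origin: centre of its underside.
- mug: White mug 80 mm across, 95 mm tall; leave it. Origin: centre of its underside.
- offcut: Loose wood offcut 60 by 90 by 40 mm on the bench at the right of the board; leave it. Origin: centre of its underside.
Things that resemble listed ones, but are neither listed nor needed, are in the scene too. Several things have the shape of the panel; the one meant has the colours described above.

How it is judged:
By the outcome, as a careful person would: the job done as asked, in the order asked, and still so for the second after the job is handed in, with the robot touching nothing.
It also fails if it takes over 72 s, if anything falls off the work surface, if the arm or the gripper's body presses on something with over 40 N, if the wrist force passes 120 N, or if a joint passes its speed limit or range.

## Working session

There is one attempt and no reset: what is moved stays moved. The work goes in short steps, Python scripts to look and compute and a shell command to move; the robot and the scene stay as the last step left them, time stands still between calls to the robot, and variables do not carry over. Pictures are saved under pics/ and viewed, at most 10 in all, crops included, and the job is handed in when it is done.

```bash
mkdir -p pics; cat > h.py <<'E'
import numpy as np, cv2
from bench import ctrl
def shot(n,f):
    p,d=ctrl.grab_frame(n); cv2.imwrite(f'pics/{f}.png',p); np.save(f'pics/{f}.npy',d); return p,d
def onplane(n,uv,z):
    c=ctrl.calibration(n); K=np.array(c['intrinsics']);R=np.array(c['R']);t=np.array(c['t']).ravel()
    u=cv2.undistortPoints(np.array(uv,float).reshape(-1,1,2),K,np.array(c['dist_coeffs'])).reshape(-1,2)
    r=np.c_[u,np.ones(len(u))]@R; o=-R.T@t
    return o+r*((z-o[2])/r[:,2])[:,None]
E
python3 - <<'E'
from h import *
for n in('top','scene'):
    shot(n,n+'0'); c=ctrl.calibration(n); print(n,np.array(c['intrinsics']).round(1).tolist(),np.array(c['R']).round(3).tolist(),np.array(c['t']).round(3).tolist())
a=cv2.imread('pics/top0.png');
cv2.imwrite('pics/top0b.png',cv2.resize(a,(800,600),interpolation=cv2.INTER_CUBIC))
print(ctrl.read_state())
E
```

```text
top [[454.2, 0.0, 256.6], [0.0, 454.2, 191.8], [0.0, 0.0, 1.0]] [[0.026, -1.0, 0.013], [-0.998, -0.027, -0.055], [0.056, -0.011, -0.998]] [-0.069, 0.5, 1.558]
scene [[458.2, 0.0, 256.2], [0.0, 458.2, 189.0], [0.0, 0.0, 1.0]] [[-0.562, 0.827, -0.0], [0.642, 0.436, -0.631], [-0.522, -0.355, -0.776]] [0.332, -0.265, 1.699]
{'time_s': 0.1, 'q': array([ 1.32078998,  0.68991191, -0.19450907,  1.56622811,  0.15734365,
        0.90250171, -0.21506477]), 'dq': array([-0.00183948, -0.0013739 , -0.00168677, -0.00318278,  0.00078659,
        0.0008034 ,  0.00015793]), 'effort': array([-4.08133419e-03, -5.40603089e+01, -1.27160557e+00, -1.58986723e+01,
        9.44751460e-03,  4.38462550e-03,  9.04002206e-07]), 'ee_pos': array([ 0.17479377, -0.59948005,  0.24155977]), 'orientation': array([-8.03841969e-04,  9.89939190e-01,  1.41491046e-01, -1.95720334e-04]), 'force': array([-0.21564462, -0.15124161, -0.67460791]), 'wrist_torque': array([ 0.05978225, -0.02885029,  0.01810398]), 'finger_force': 0.0, 'width': 0.08547957920491438}
```

View pics/top0b.png

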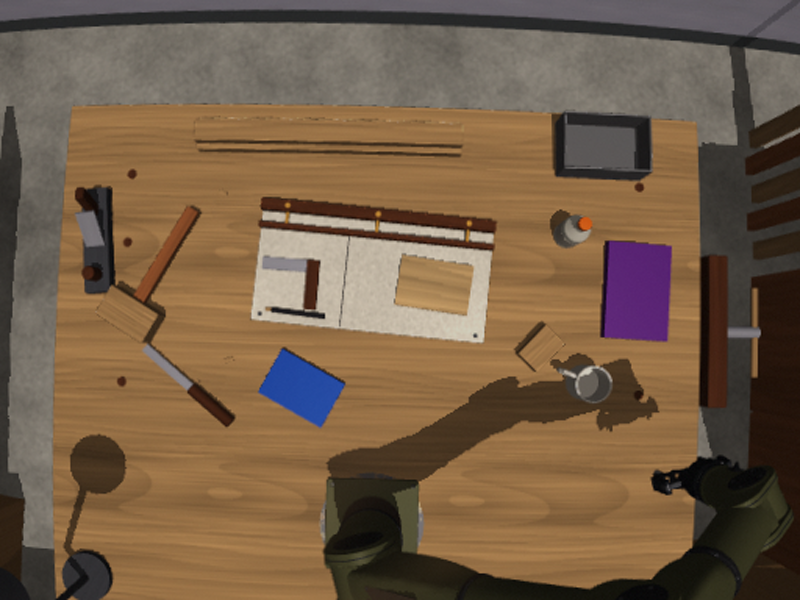

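View pics/scene0.png

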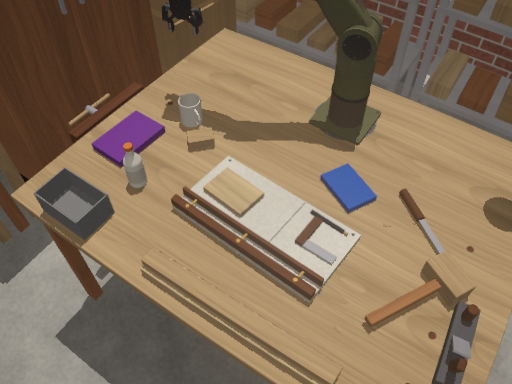

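The top picture (800x600 scale) shows the board with its line at x≈345, running from (349,235) to (340,327), and the fence at the top with a double bar and brass studs. Three things have the panel's shape:
- Plain plywood at (434,285), lying on the board.
- Blue one at (302,387), on the bench.
- Purple one at (637,290), on the bench.

The plywood one fits the description because it is plain wood colour and lies on the board short of the line. I'll confirm it in a crop.

```bash
python3 - <<'E'
from h import *
a=cv2.imread('pics/top0.png')
c=a[120:225,155:325]
cv2.imwrite('pics/crop1.png',cv2.resize(c,None,fx=4.7,fy=4.7,interpolation=cv2.INTER_CUBIC))
E
```

```text
(no output)
```

View pics/crop1.png

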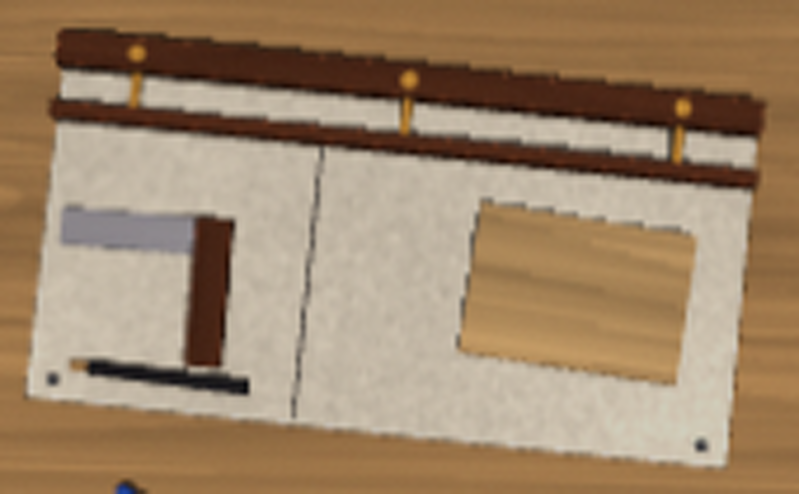

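The crop confirms it: the plain plywood panel has corners at about (480,203), (695,236), (675,383), (460,350) in the crop. The line runs from (322,148) to (295,418).

```bash
cat >> h.py <<'E'
from scipy.ndimage import map_coordinates as mc
def fit(img,p0,p1,mode='edge',half=4,trim=.12):
    """refine a line near p0-p1 to subpixel; mode 'edge' on colour ratio, 'gedge' on grey, 'dark' on grey valley"""
    f=img.astype(float); g=f.mean(2) if mode!='edge' else (f[...,2]-f[...,0])/(f[...,2]+f[...,0]+20)
    p0,p1=np.array(p0,float),np.array(p1,float); d=p1-p0; L=np.hypot(*d); d/=L; n=np.array([-d[1],d[0]])
    s=np.linspace(trim*L,(1-trim)*L,int(3*L)); o=np.arange(-half,half+.01,.25)
    P=p0+s[:,None,None]*d+o[None,:,None]*n
    v=mc(g,[P[...,1],P[...,0]],order=1)
    if mode=='dark': w=np.clip(np.median(v,1,keepdims=True)-v-12,0,None)
    else:
        w=np.gradient(v,axis=1); w=np.abs(w); w=np.clip(w-.25*w.max(1,keepdims=True),0,None)
    c=(w*o).sum(1)/(w.sum(1)+1e-9); ok=w.sum(1)>1e-6
    for _ in range(4):
        k=np.polyfit(s[ok],c[ok],1); r=c-np.polyval(k,s); sd=max(np.std(r[ok]),.05); ok=ok&(abs(r)<2*sd)
    q=lambda t:p0+t*d+np.polyval(k,t)*n
    return np.array([q(0),q(L)]),sd
E
cat > m0.py <<'E'
from h import *
a=cv2.imread('pics/top0.png'); C=lambda x,y:(155+(x+.5)/4.7-.5,120+(y+.5)/4.7-.5)
seg=dict(line=(C(322,150),C(295,418),'dark',.018),lead=(C(480,203),C(460,350),'edge',.038),trail=(C(695,236),C(675,383),'edge',.018),
 pnear=(C(460,350),C(675,383),'edge',.018),pfar=(C(480,203),C(695,236),'edge',.038),
 bnear=(C(30,398),C(725,465),'edge',.018),bleft=(C(54,150),C(30,398),'edge',.018),bright=(C(750,190),C(727,465),'edge',.018),
 strip=(C(60,123),C(755,187),'gedge',.018),bar=(C(62,31),C(762,97),'gedge',.05))
for k,(p,q,m,z) in seg.items():
    e,sd=fit(a,p,q,m,half=3); w=onplane('top',e,z)[:,:2]; dd=w[1]-w[0]
    print(k,e.round(1).tolist(),round(sd,2),w.round(4).tolist(),'ang',round(np.degrees(np.arctan2(dd[1],dd[0])),2),'len',round(np.hypot(*dd),4))
c=ctrl.calibration('top'); print(-np.array(c['R']).T@np.array(c['t']).ravel())
E
python3 m0.py
```

```text
line [[223.0, 151.5], [216.9, 208.5]] 0.14 [[0.6385, 0.065], [0.4402, 0.0799]] ang 175.72 len 0.1989
lead [[256.9, 162.8], [251.9, 194.0]] 0.1 [[0.5997, -0.0536], [0.4924, -0.0394]] ang 172.47 len 0.1082
trail [[303.0, 169.9], [298.4, 201.1]] 0.11 [[0.582, -0.2146], [0.473, -0.2007]] ang 172.74 len 0.1098
pnear [[252.4, 194.4], [298.1, 201.6]] 0.09 [[0.492, -0.0413], [0.4714, -0.2]] ang -97.38 len 0.16
pfar [[256.8, 162.5], [302.5, 169.8]] 0.14 [[0.6009, -0.0533], [0.5802, -0.2106]] ang -97.51 len 0.1587
bnear [[161.0, 204.5], [308.8, 219.6]] 0.08 [[0.4487, 0.2748], [0.41, -0.2382]] ang -94.31 len 0.5144
bleft [[165.5, 151.5], [159.7, 204.2]] 0.06 [[0.6339, 0.266], [0.4496, 0.2794]] ang 175.85 len 0.1848
bright [[314.6, 160.1], [309.1, 218.5]] 0.17 [[0.6176, -0.2548], [0.4138, -0.2392]] ang 175.62 len 0.2044
strip [[167.4, 145.2], [315.2, 160.1]] 0.11 [[0.6561, 0.2603], [0.6175, -0.2567]] ang -94.27 len 0.5185
bar [[168.0, 124.5], [316.7, 140.1]] 0.24 [[0.7231, 0.2557], [0.6825, -0.2567]] ang -94.53 len 0.5139
[ 0.41414989 -0.03754979  1.58391414]
```

Measured in board axes (yaw −4.3°): panel centre u≈0.544, v≈−0.087; line v≈0.1127; fence face u≈0.635. The panel is 0.12 m short of the line and 3° askew. I'll turn the tool's x towards the fence and move over the panel's near side.

The manual's scale: shifts go in shares of 0.25 m and turns go in shares of 2 rad. Converting my numbers, -0.05 m / 0.25 = -0.2, 0.024 m / 0.25 = 0.096, 0.18 rad / 2 = 0.09.

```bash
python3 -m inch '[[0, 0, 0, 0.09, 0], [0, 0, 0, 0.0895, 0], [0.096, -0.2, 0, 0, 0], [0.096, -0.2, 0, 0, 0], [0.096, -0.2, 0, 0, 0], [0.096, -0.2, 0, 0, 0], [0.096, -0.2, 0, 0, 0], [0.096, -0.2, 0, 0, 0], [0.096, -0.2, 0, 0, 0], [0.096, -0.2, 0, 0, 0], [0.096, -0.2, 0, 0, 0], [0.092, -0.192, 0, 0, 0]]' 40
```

```text
refused: ROWS must be an object with the rows under "rows". Nothing was moved.
```

I used the wrong layout. The manual says an object with the rows under "rows"; once more.

```bash
python3 -m inch '{"rows":[[0, 0, 0, 0.09, 0], [0, 0, 0, 0.0895, 0], [0.096, -0.2, 0, 0, 0], [0.096, -0.2, 0, 0, 0], [0.096, -0.2, 0, 0, 0], [0.096, -0.2, 0, 0, 0], [0.096, -0.2, 0, 0, 0], [0.096, -0.2, 0, 0, 0], [0.096, -0.2, 0, 0, 0], [0.096, -0.2, 0, 0, 0], [0.096, -0.2, 0, 0, 0], [0.092, -0.192, 0, 0, 0]]}' 40
cat > st.py <<'E'
from h import *
e=np.array([np.cos(.075),-np.sin(.075)]);f=np.array([np.sin(.075),np.cos(.075)])
s=ctrl.read_state();p=s['ee_pos'];q=s['orientation'];F=s['force']
print('t',round(s['time_s'],2),'u %.4f v %.4f z %.4f yaw %.4f'%(p[:2]@e,p[:2]@f,p[2],2*np.arctan2(q[2],q[1])),'Fu %.2f Fv %.2f Fz %.2f'%(F[:2]@e,F[:2]@f,F[2]),'w',round(s['width'],4))
E
python3 st.py
```

```text
time_s: 1.6
ee_pos: [0.4515, -0.1196, 0.2422]
orientation: [0.0, 0.999, -0.037, -0.0]
force: [0.7, -0.4, 0.2]
width: 0.0001
finger_force: 0.0
t 1.6 u 0.4591 v -0.0854 z 0.2422 yaw -0.0748 Fu 0.68 Fv -0.38 Fz 0.20 w 0.0001
```

```bash
python3 -m inch '{"rows":[[0, 0.004, 0.2, 0, 0], [0, 0.004, 0.2, 0, 0], [0, 0, 0.2, 0, 0], [0, 0, 0.2, 0, 0], [0, 0, 0.024, 0, 0], [0, 0, 0, 0, 0], [0, 0, 0, 0, 0]]}'; python3 st.py; python3 -m inch '{"rows":[[0.032, 0, 0, 0, 0], [0.02, 0, 0, 0, 0], [0.008, 0, 0, 0, 0], [0, 0, 0, 0, 0]]}'; python3 st.py
```

```text
time_s: 2.48
ee_pos: [0.4517, -0.1237, 0.0381]
orientation: [0.0, 0.999, -0.038, 0.002]
force: [0.4, 0.7, 0.2]
width: -0.0001
finger_force: 0.0
t 2.48 u 0.4597 v -0.0895 z 0.0381 yaw -0.0754 Fu 0.39 Fv 0.76 Fz 0.19 w -0.0001
time_s: 2.98
ee_pos: [0.4658, -0.1245, 0.0364]
orientation: [0.0, 0.999, -0.038, 0.0]
force: [0.0, 0.2, -0.2]
width: 0.0001
finger_force: 0.0
t 2.98 u 0.4738 v -0.0893 z 0.0364 yaw -0.0751 Fu -0.01 Fv 0.18 Fz -0.19 w 0.0001
```

Converted, 0.003 m / 0.25 = 0.012.

```bash
for i in 1 2 3; do :; done; python3 -m inch '{"rows":[[0.012, 0, 0, 0, 0], [0.012, 0, 0, 0, 0], [0.012, 0, 0, 0, 0], [0.012, 0, 0, 0, 0]]}'; python3 st.py; python3 -m inch '{"rows":[[0.012, 0, 0, 0, 0], [0.012, 0, 0, 0, 0], [0.012, 0, 0, 0, 0], [0.012, 0, 0, 0, 0], [0.008, 0, 0, 0, 0]]}'; python3 st.py
```

```text
time_s: 3.48
ee_pos: [0.4776, -0.1254, 0.0362]
orientation: [0.0, 0.999, -0.038, -0.0]
force: [-1.0, -0.8, 0.2]
width: -0.0001
finger_force: 0.3
t 3.48 u 0.4857 v -0.0893 z 0.0362 yaw -0.0751 Fu -0.89 Fv -0.88 Fz 0.18 w -0.0001
time_s: 4.1
ee_pos: [0.4917, -0.1265, 0.0363]
orientation: [0.0, 0.999, -0.038, 0.0]
force: [-0.6, -0.3, 0.1]
width: 0.0002
finger_force: 0.3
t 4.1 u 0.4998 v -0.0893 z 0.0363 yaw -0.0751 Fu -0.61 Fv -0.34 Fz 0.12 w 0.0002
```

Converted, 0.002 m / 0.25 = 0.008.

```bash
python3 -m inch '{"rows":[[0.008, 0, 0, 0, 0], [0.008, 0, 0, 0, 0], [0.008, 0, 0, 0, 0]]}'; python3 st.py; python3 -m inch '{"rows":[[0.004, 0, 0, 0, 0], [0.004, 0, 0, 0, 0]]}'; python3 st.py;  python3 -m inch '{"rows":[[0.004, 0, 0, 0, 0], [0.004, 0, 0, 0, 0]]}'; python3 st.py
```

```text
time_s: 4.47
ee_pos: [0.4976, -0.1269, 0.0363]
orientation: [0.0, 0.999, -0.038, -0.0]
force: [-0.7, 0.1, -0.3]
width: -0.0002
finger_force: 0.3
t 4.47 u 0.5057 v -0.0893 z 0.0363 yaw -0.0752 Fu -0.66 Fv 0.03 Fz -0.28 w -0.0002
time_s: 4.72
ee_pos: [0.4994, -0.127, 0.0363]
orientation: [0.0, 0.999, -0.038, -0.0]
force: [-0.8, 0.4, -0.3]
width: 0.0001
finger_force: 0.4
t 4.72 u 0.5075 v -0.0893 z 0.0363 yaw -0.0751 Fu -0.79 Fv 0.31 Fz -0.27 w 0.0001
time_s: 4.97
ee_pos: [0.5015, -0.1272, 0.0363]
orientation: [0.0, 0.999, -0.038, -0.0]
force: [-0.7, 0.2, -0.5]
width: 0.0002
finger_force: 0.4
t 4.97 u 0.5096 v -0.0893 z 0.0363 yaw -0.0752 Fu -0.69 Fv 0.18 Fz -0.52 w 0.0002
```

Converted, 0.001 m / 0.25 = 0.004.

```bash
python3 -m inch '{"rows":[[0.004, 0, 0, 0, 0], [0, 0, 0, 0, 0]]}'; python3 st.py; python3 -m inch '{"rows":[[0.004, 0, 0, 0, 0], [0, 0, 0, 0, 0]]}'; python3 st.py;  python3 -m inch '{"rows":[[0.002, 0, 0, 0, 0], [0, 0, 0, 0, 0]]}'; python3 st.py
```

```text
time_s: 5.22
ee_pos: [0.5027, -0.1273, 0.0363]
orientation: [0.0, 0.999, -0.038, 0.0]
force: [-0.2, 0.1, -0.6]
width: -0.0006
finger_force: 0.1
t 5.22 u 0.5109 v -0.0893 z 0.0363 yaw -0.0752 Fu -0.21 Fv 0.04 Fz -0.61 w -0.0006
time_s: 5.48
ee_pos: [0.5036, -0.1274, 0.0363]
orientation: [0.0, 0.999, -0.038, 0.0]
force: [-1.1, -0.4, -0.6]
width: -0.0
finger_force: 0.3
t 5.47 u 0.5117 v -0.0893 z 0.0363 yaw -0.0752 Fu -1.09 Fv -0.44 Fz -0.63 w -0.0
time_s: 5.72
ee_pos: [0.5039, -0.1274, 0.0363]
orientation: [0.0, 0.999, -0.038, 0.0]
force: [-0.1, -0.3, 0.3]
width: -0.0
finger_force: 0.4
t 5.72 u 0.5121 v -0.0893 z 0.0363 yaw -0.0753 Fu -0.06 Fv -0.30 Fz 0.28 w -0.0
```

Converted, 0.001 m / 0.25 = 0.004.

```bash
python3 -m inch '{"rows":[[0.004, 0, 0, 0, 0], [0, 0, 0, 0, 0]]}'; python3 st.py; python3 -m inch '{"rows":[[0.002, 0, 0, 0, 0], [0, 0, 0, 0, 0]]}'; python3 st.py;  python3 -m inch '{"rows":[[0.002, 0, 0, 0, 0], [0, 0, 0, 0, 0]]}'; python3 st.py;  python3 -m inch '{"rows":[[0.002, 0, 0, 0, 0], [0, 0, 0, 0, 0]]}'; python3 st.py
```

```text
time_s: 5.98
ee_pos: [0.5043, -0.1274, 0.0363]
orientation: [-0.0, 0.999, -0.038, -0.001]
force: [-1.8, 0.6, 1.8]
width: -0.0001
finger_force: 1.2
t 5.97 u 0.5125 v -0.0892 z 0.0363 yaw -0.0752 Fu -1.82 Fv 0.45 Fz 1.85 w -0.0001
time_s: 6.22
ee_pos: [0.5044, -0.1273, 0.0362]
orientation: [-0.0, 0.999, -0.038, -0.001]
force: [-4.3, 0.8, 2.8]
width: -0.0
finger_force: 2.1
t 6.22 u 0.5125 v -0.0892 z 0.0362 yaw -0.0751 Fu -4.32 Fv 0.45 Fz 2.81 w -0.0
time_s: 6.48
ee_pos: [0.5046, -0.1272, 0.0362]
orientation: [-0.0, 0.999, -0.038, -0.001]
force: [-5.3, 2.0, 3.3]
width: 0.0001
finger_force: 2.7
t 6.47 u 0.5127 v -0.0891 z 0.0362 yaw -0.0751 Fu -5.43 Fv 1.60 Fz 3.32 w 0.0001
time_s: 6.72
ee_pos: [0.5046, -0.1272, 0.0362]
orientation: [-0.0, 0.999, -0.038, -0.002]
force: [-6.2, 1.8, 4.2]
width: -0.0001
finger_force: 3.0
t 6.72 u 0.5128 v -0.0890 z 0.0362 yaw -0.0750 Fu -6.32 Fv 1.35 Fz 4.18 w -0.0001
```

Converted, -0.001 m / 0.25 = -0.004, 0.0005 m / 0.25 = 0.002.

```bash
python3 -m inch '{"rows":[[0.002, 0, -0.004, 0, 0], [0, 0, 0, 0, 0]]}'; python3 st.py; python3 -m inch '{"rows":[[0.004, 0, -0.002, 0, 0], [0, 0, 0, 0, 0]]}'; python3 st.py
```

```text
time_s: 6.98
ee_pos: [0.5047, -0.1271, 0.0367]
orientation: [-0.0, 0.999, -0.038, -0.002]
force: [-5.1, 1.1, -1.1]
width: 0.0
finger_force: 2.8
t 6.97 u 0.5128 v -0.0890 z 0.0367 yaw -0.0751 Fu -5.19 Fv 0.71 Fz -1.09 w 0.0
time_s: 7.22
ee_pos: [0.5047, -0.1271, 0.037]
orientation: [-0.0, 0.999, -0.038, -0.003]
force: [-6.6, 1.1, 0.1]
width: 0.0001
finger_force: 3.4
t 7.22 u 0.5128 v -0.0889 z 0.0370 yaw -0.0751 Fu -6.63 Fv 0.59 Fz 0.13 w 0.0001
```

Converted, 0.001 m / 0.25 = 0.004, -0.0005 m / 0.25 = -0.002.

```bash
python3 -m inch '{"rows":[[0.004, 0, -0.002, 0, 0], [0, 0, 0, 0, 0]]}'; python3 st.py; python3 -m inch '{"rows":[[0.004, 0, -0.002, 0, 0], [0, 0, 0, 0, 0]]}'; python3 st.py
```

```text
time_s: 7.48
ee_pos: [0.5047, -0.1271, 0.0373]
orientation: [-0.0, 0.999, -0.038, -0.004]
force: [-8.0, 1.9, -1.4]
width: -0.0004
finger_force: 3.9
t 7.47 u 0.5128 v -0.0889 z 0.0373 yaw -0.0752 Fu -8.10 Fv 1.30 Fz -1.38 w -0.0004
time_s: 7.72
ee_pos: [0.5047, -0.1272, 0.0377]
orientation: [-0.001, 0.999, -0.038, -0.005]
force: [-8.8, 1.9, -1.2]
width: -0.0
finger_force: 4.5
t 7.72 u 0.5128 v -0.0890 z 0.0377 yaw -0.0753 Fu -8.92 Fv 1.27 Fz -1.25 w -0.0
```

Converted, 0.0012 m / 0.25 = 0.0048.

```bash
python3 -m inch '{"rows":[[0.0048, 0, 0, 0, 0], [0, 0, 0, 0, 0]]}'; python3 st.py; python3 -m inch '{"rows":[[0, 0, 0, 0, 0], [0, 0, 0, 0, 0], [0, 0, 0, 0, 0], [0, 0, 0, 0, 0], [0, 0, 0, 0, 0]]}'; python3 st.py
```

```text
time_s: 7.98
ee_pos: [0.5048, -0.1272, 0.0375]
orientation: [-0.001, 0.999, -0.038, -0.007]
force: [-10.2, 1.4, -1.7]
width: -0.0003
finger_force: 5.2
t 7.97 u 0.5129 v -0.0890 z 0.0375 yaw -0.0755 Fu -10.27 Fv 0.68 Fz -1.69 w -0.0003
time_s: 8.6
ee_pos: [0.5048, -0.1272, 0.0375]
orientation: [-0.001, 0.999, -0.038, -0.006]
force: [-9.3, 1.5, -1.0]
width: 0.0001
finger_force: 5.2
t 8.6 u 0.5129 v -0.0890 z 0.0375 yaw -0.0754 Fu -9.40 Fv 0.83 Fz -0.97 w 0.0001
```

Converted, 0.0005 m / 0.25 = 0.002.

```bash
python3 -m inch '{"rows":[[0.002, 0, 0, 0, 0], [0, 0, 0, 0, 0], [0, 0, 0, 0, 0], [0, 0, 0, 0, 0], [0, 0, 0, 0, 0]]}'; python3 st.py; python3 -m inch '{"rows":[[0, 0, 0, 0, 0], [0, 0, 0, 0, 0], [0, 0, 0, 0, 0], [0, 0, 0, 0, 0], [0, 0, 0, 0, 0], [0, 0, 0, 0, 0]]}'; python3 st.py
```

```text
time_s: 9.22
ee_pos: [0.5048, -0.1271, 0.0374]
orientation: [-0.001, 0.999, -0.038, -0.007]
force: [-11.3, 1.9, 0.0]
width: -0.0001
finger_force: 5.5
t 9.22 u 0.5129 v -0.0890 z 0.0374 yaw -0.0754 Fu -11.36 Fv 1.03 Fz 0.01 w -0.0001
time_s: 9.98
ee_pos: [0.5048, -0.1271, 0.0374]
orientation: [-0.001, 0.999, -0.038, -0.007]
force: [-11.1, 0.1, -1.5]
width: 0.0002
finger_force: 5.5
t 9.97 u 0.5129 v -0.0890 z 0.0374 yaw -0.0754 Fu -11.05 Fv -0.68 Fz -1.45 w 0.0002
```

Converted, 0.05 m / 0.25 = 0.2, 0.03 m / 0.25 = 0.12.

```bash
python3 -m inch '{"rows":[[-0.016, 0, 0, 0, 0], [-0.016, 0, 0, 0, 0], [-0.04, 0, 0, 0, 0], [-0.08, 0, 0, 0, 0], [0, 0, -0.16, 0, 0], [0, 0.12, -0.16, 0, 0], [0, 0.2, 0, 0, 0], [0.08, 0.2, 0, 0, 0], [0.12, 0.02, 0, 0, 0], [0.12, 0, 0, 0, 0], [0, 0, 0, 0, 0]]}'; python3 st.py
python3 - <<'E'
from h import *
for n in('top','scene'):
    a,_=shot(n,n+'1')
a=cv2.imread('pics/top1.png');b=cv2.imread('pics/scene1.png')
o=np.vstack([cv2.resize(a[120:225,155:325],(486,300),interpolation=cv2.INTER_CUBIC),cv2.resize(b[145:295,160:370],(486,300),interpolation=cv2.INTER_CUBIC)])
cv2.imwrite('pics/c2.png',o)
E
```

```text
time_s: 11.35
ee_pos: [0.5468, -0.2659, 0.1193]
orientation: [0.0, 0.999, -0.037, 0.003]
force: [-0.6, -0.3, 0.7]
width: 0.0001
finger_force: 0.0
t 11.35 u 0.5652 v -0.2241 z 0.1193 yaw -0.0740 Fu -0.60 Fv -0.33 Fz 0.68 w 0.0001
```

View pics/c2.png

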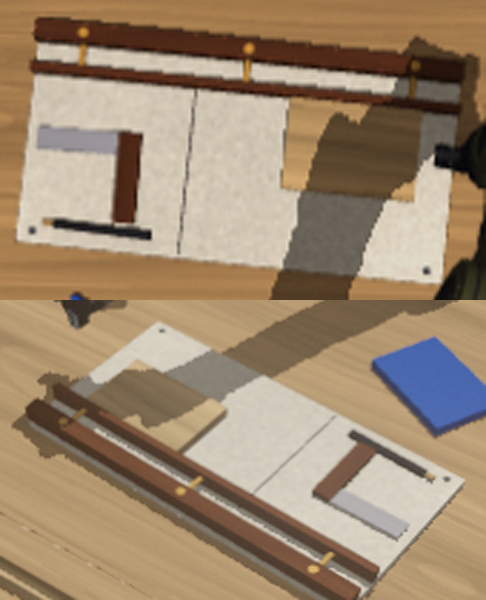

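Panel is flat along the fence and the arm is at the right. In the crop's upper half, the panel's leading end runs from (290,97) to (283,189) and the line from (196,88) to (178,255). Measuring the gap in both views.

```bash
cat > gap.py <<'E'
from h import *
import sys
E_=np.array([np.cos(.075),-np.sin(.075)]);F_=np.array([np.sin(.075),np.cos(.075)])
def uv(n,e,z): w=onplane(n,e,z)[:,:2]; return np.c_[w@E_,w@F_]
def gap(n,img,lineseg,leadseg,z,half=3,lh=3):
    l,s1=fit(img,*lineseg,'dark',half=lh,trim=.06); e,s2=fit(img,*leadseg,'edge',half=half)
    L=uv(n,l,.018); P=uv(n,e,z)
    k=np.polyfit(L[:,0],L[:,1],1); print(n,'line',L.round(4).tolist(),round(s1,2),'lead',P.round(4).tolist(),round(s2,2),'gap mm',((np.polyval(k,P[:,0])-P[:,1])*1e3).round(2), 'px',e.round(1).tolist())
E
python3 - <<'E'
from gap import *
a=cv2.imread('pics/top1.png');b=cv2.imread('pics/scene1.png')
T=lambda x,y:(155+(x+.5)*170/486-.5,120+(y+.5)*.35-.5)
S=lambda x,y:(160+(x+.5)*210/486-.5,145+(y-299.5)*.5-.5)
gap('top',a,(T(196,92),T(178,255)),(T(289,107),T(283,189)),.038)
t,_=fit(a,T(421,112),T(414,200),'edge',half=3); print('trail',uv('top',t,.018))
t,_=fit(a,T(283,189),T(320,192),'edge',half=3); print('near',uv('top',t,.018))
t,_=fit(a,T(200,77),T(285,85),'gedge',half=3); print('strip',uv('top',t,.018))
gap('scene',b,(S(336,416),S(255,490)),(S(226,416),S(190,452)),.018)
E
```

```text
top line [[0.6307, 0.1127], [0.4315, 0.1127]] 0.15 lead [[0.6212, -0.0021], [0.5223, -0.0022]] 0.07 gap mm [114.82 114.93] px [[255.6, 157.1], [252.7, 185.8]]
trail [[ 0.63443266 -0.16430443]
 [ 0.52657563 -0.16377975]]
near [[ 0.52485436 -0.00556447]
 [ 0.5246152  -0.05045887]]
strip [[0.6520574  0.1087595 ]
 [0.65244521 0.00485502]]
scene line [[0.4336, 0.1135], [0.6103, 0.1134]] 0.09 lead [[0.5259, -0.0022], [0.608, -0.0022]] 0.06 gap mm [115.63 115.61] px [[257.1, 202.5], [240.2, 219.4]]
```

Converted, 0.03 m / 0.25 = 0.12, 0.02 m / 0.25 = 0.08.

```bash
python3 -m inch '{"rows":[[0.026, 0, 0.12, 0, 0], [0.026, 0, 0.12, 0, 0], [0, 0, 0.08, 0, 0], [0, 0, 0.012, 0, 0], [0, -0.04, 0, 0, 0], [0, -0.04, 0, 0, 0], [0, -0.04, 0, 0, 0], [0, 0, 0, 0, 0], [0, 0, 0, 0, 0]]}'; python3 st.py; python3 -m inch '{"rows":[[0, -0.024, 0, 0, 0], [0, -0.024, 0, 0, 0], [0, -0.024, 0, 0, 0], [0, -0.024, 0, 0, 0]]}'; python3 st.py
```

```text
time_s: 12.58
ee_pos: [0.5587, -0.2371, 0.036]
orientation: [0.0, 0.999, -0.038, 0.0]
force: [0.6, -0.6, -0.7]
width: -0.0003
finger_force: 0.0
t 12.57 u 0.5749 v -0.1946 z 0.0360 yaw -0.0752 Fu 0.67 Fv -0.51 Fz -0.69 w -0.0003
time_s: 13.08
ee_pos: [0.5604, -0.2125, 0.0358]
orientation: [0.0, 0.999, -0.038, -0.0]
force: [0.4, -1.2, -0.0]
width: 0.0
finger_force: 0.3
t 13.07 u 0.5748 v -0.1699 z 0.0358 yaw -0.0751 Fu 0.51 Fv -1.16 Fz -0.02 w 0.0
```

Converted, -0.005 m / 0.25 = -0.02.

```bash
python3 -m inch '{"rows":[[0, -0.02, 0, 0, 0], [0, -0.02, 0, 0, 0], [0, -0.02, 0, 0, 0], [0, -0.02, 0, 0, 0], [0, -0.02, 0, 0, 0], [0, -0.02, 0, 0, 0], [0, -0.02, 0, 0, 0], [0, -0.02, 0, 0, 0], [0, 0, 0, 0, 0]]}'; python3 st.py; python3 -m inch '{"rows":[[0, -0.02, 0, 0, 0], [0, -0.02, 0, 0, 0], [0, -0.02, 0, 0, 0], [0, -0.02, 0, 0, 0], [0, -0.02, 0, 0, 0], [0, -0.02, 0, 0, 0], [0, -0.02, 0, 0, 0], [0, -0.012, 0, 0, 0], [0, 0, 0, 0, 0]]}';  python3 st.py
python3 - <<'E'
from h import *
for n in('top','scene'):
    a,_=shot(n,n+'2')
a=cv2.imread('pics/top2.png');b=cv2.imread('pics/scene2.png')
o=np.vstack([cv2.resize(a[120:225,155:325],(486,300),interpolation=cv2.INTER_CUBIC),cv2.resize(b[145:295,160:370],(486,300),interpolation=cv2.INTER_CUBIC)])
cv2.imwrite('pics/c3.png',o)
E
```

```text
time_s: 14.2
ee_pos: [0.5635, -0.1721, 0.0358]
orientation: [-0.0, 0.999, -0.037, 0.0]
force: [-0.5, -0.7, 0.4]
width: -0.0
finger_force: 0.0
t 14.2 u 0.5749 v -0.1294 z 0.0358 yaw -0.0743 Fu -0.44 Fv -0.76 Fz 0.41 w -0.0
time_s: 15.32
ee_pos: [0.5663, -0.1345, 0.0358]
orientation: [-0.0, 0.999, -0.037, -0.0]
force: [-0.3, -0.1, -0.4]
width: 0.0001
finger_force: 0.0
t 15.32 u 0.5748 v -0.0917 z 0.0358 yaw -0.0746 Fu -0.29 Fv -0.12 Fz -0.42 w 0.0001
```

View pics/c3.png

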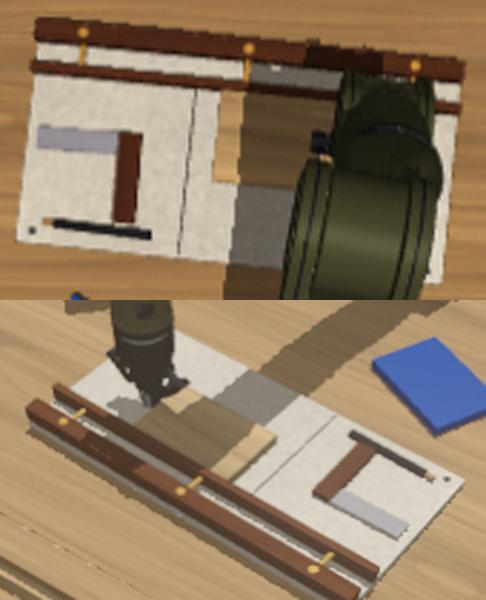

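The panel is still along the fence. Its leading end runs from (220,95) to (213,182) in the top crop, about 25 px short of the line, and is unoccluded in both views. The arm's shadow falls on the panel only.

```bash
python3 - <<'E'
from gap import *
a=cv2.imread('pics/top2.png');b=cv2.imread('pics/scene2.png')
T=lambda x,y:(155+(x+.5)*170/486-.5,120+(y+.5)*.35-.5)
S=lambda x,y:(160+(x+.5)*210/486-.5,145+(y-299.5)*.5-.5)
gap('top',a,(T(196,92),T(178,255)),(T(220,102),T(213,182)),.038)
gap('scene',b,(S(336,416),S(255,490)),(S(276,441),S(240,475)),.018)
E
```

```text
top line [[0.6307, 0.1127], [0.4315, 0.1127]] 0.15 lead [[0.6188, 0.0809], [0.5222, 0.081]] 0.11 gap mm [31.83 31.71] px [[231.4, 155.4], [228.4, 183.3]]
scene line [[0.4336, 0.1135], [0.6103, 0.1134]] 0.09 lead [[0.5228, 0.0811], [0.6011, 0.0809]] 0.09 gap mm [32.39 32.58] px [[279.1, 215.4], [263.3, 232.1]]
```

```bash
python3 - <<'E'
from gap import *
b=cv2.imread('pics/scene0.png');S=lambda x,y:(160+(x+.5)*210/486-.5,145+(y-299.5)*.5-.5)
for nm,p,q,m in [('line',S(336,416),S(255,490),'dark'),('left',S(163,322),S(95,375),'edge'),('left2',S(163,322),S(95,375),'gedge'),('right',S(463,484),S(390,562),'edge'),('right2',S(463,484),S(390,562),'gedge')]:
    e,s=fit(b,p,q,m,half=3); print(nm,e.round(1).tolist(),round(s,2),uv('scene',e,.018).round(4).tolist(),uv('scene',e,0).round(4).tolist())
a=cv2.imread('pics/top0.png')
T=lambda x,y:(155+(x+.5)*170/486-.5,120+(y+.5)*.35-.5)
for h in(2,3,4):
    for f in('top0','top1'):
        e,s=fit(cv2.imread(f'pics/{f}.png'),T(196,92),T(178,255),'dark',half=h);print(h,uv('top',e,.018).round(4).tolist())
E
```

```text
line [[304.6, 202.4], [270.2, 240.0]] 0.08 [[0.4336, 0.1134], [0.6103, 0.1136]] [[0.4213, 0.1066], [0.6009, 0.1069]]
left [[228.6, 154.1], [199.1, 180.4]] 0.05 [[0.4236, -0.2072], [0.5723, -0.2057]] [[0.4112, -0.219], [0.5622, -0.2175]]
left2 [[228.8, 154.2], [199.2, 180.5]] 0.06 [[0.4239, -0.2063], [0.5724, -0.2052]] [[0.4114, -0.2181], [0.5623, -0.217]]
right [[360.1, 237.0], [329.5, 276.8]] 0.07 [[0.4372, 0.3162], [0.6044, 0.3167]] [[0.4249, 0.3127], [0.5948, 0.3132]]
right2 [[359.7, 236.7], [328.8, 276.2]] 0.13 [[0.4369, 0.3148], [0.6041, 0.3141]] [[0.4247, 0.3113], [0.5945, 0.3105]]
2 [[0.6307, 0.1127], [0.4315, 0.1126]]
2 [[0.6307, 0.1127], [0.4315, 0.1126]]
3 [[0.6307, 0.1127], [0.4315, 0.1126]]
3 [[0.6307, 0.1127], [0.4315, 0.1126]]
4 [[0.6307, 0.1126], [0.4315, 0.1126]]
4 [[0.6307, 0.1127], [0.4315, 0.1126]]
```

Gap is about 31.8 mm (top) and 32.5 mm (scene). I'll slide on, tapering the speed, and stop short of the line.

Converted, -0.005 m / 0.25 = -0.02, -0.001 m / 0.25 = -0.004.

```bash
python3 -m inch '{"rows":[[0, -0.02, 0, 0, 0], [0, -0.02, 0, 0, 0], [0, -0.02, 0, 0, 0], [0, -0.02, 0, 0, 0], [0, -0.016, 0, 0, 0], [0, -0.008, 0, 0, 0], [0, -0.004, 0, 0, 0], [0, -0.004, 0, 0, 0], [0, 0, 0, 0, 0]]}'; python3 st.py
cat > look.py <<'E'
from gap import *
f=sys.argv[1]; g=float(sys.argv[2])/1e3
T=lambda x,y:(155+(x+.5)*170/486-.5,120+(y+.5)*.35-.5)
S=lambda x,y:(160+(x+.5)*210/486-.5,145+(y-299.5)*.5-.5)
def proj(n,u,v,z):
    c=ctrl.calibration(n);X=np.r_[u*E_+v*F_,z];R=np.array(c['R'])
    return cv2.projectPoints(X.reshape(1,3),cv2.Rodrigues(R)[0],np.array(c['t']),np.array(c['intrinsics']),np.array(c['dist_coeffs']))[0].ravel()
for n,z,us,vl in(('top',.038,(.53,.615),.1127),('scene',.018,(.53,.595),.1134)):
    a,_=shot(n,n+f); e,s=fit(a,proj(n,us[0],vl-g,z),proj(n,us[1],vl-g,z),'edge',half=2.5,trim=.03)
    P=uv(n,e,z); print(n,P.round(4).tolist(),'sd',round(s,2),'gap',((vl-P[:,1])*1e3).round(2))
a=cv2.imread(f'pics/top{f}.png');b=cv2.imread(f'pics/scene{f}.png')
cv2.imwrite(f'pics/c{f}.png',np.vstack([cv2.resize(a[130:225,165:295],(547,400),interpolation=cv2.INTER_CUBIC)[:300],cv2.resize(b[175:260,225:340],(547,300),interpolation=cv2.INTER_CUBIC)]))
E
python3 look.py 3 3
```

```text
time_s: 16.55
ee_pos: [0.5684, -0.1072, 0.0358]
orientation: [0.0, 0.999, -0.038, 0.0]
force: [-1.0, -1.0, -1.2]
width: -0.0001
finger_force: 0.1
t 16.55 u 0.5748 v -0.0643 z 0.0358 yaw -0.0753 Fu -0.91 Fv -1.07 Fz -1.22 w -0.0001
top [[0.53, 0.1085], [0.615, 0.1081]] sd 0.15 gap [4.2  4.58]
scene [[0.5296, 0.1086], [0.5945, 0.1076]] sd 0.06 gap [4.78 5.83]
```

View pics/c3.png

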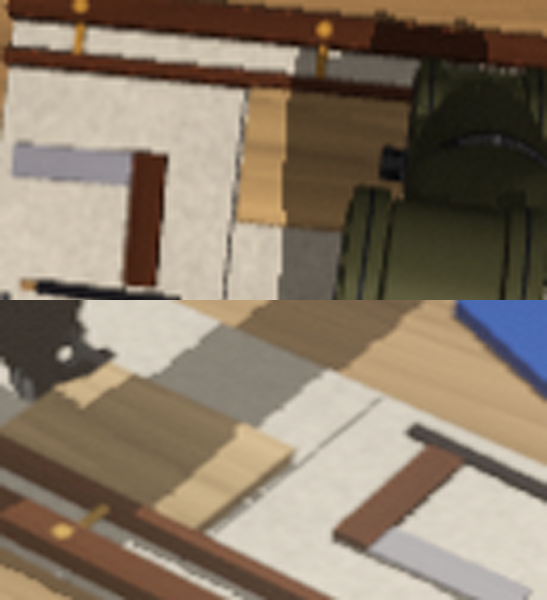

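The leading end is just short of the line: about 4.4 mm in the top view and 5.1 mm in the scene view, and odometry agrees. Finishing slowly.

Converted, -0.001 m / 0.25 = -0.004, -0.0005 m / 0.25 = -0.002.

```bash
python3 -m inch '{"rows":[[0, -0.004, 0, 0, 0], [0, -0.004, 0, 0, 0], [0, -0.004, 0, 0, 0], [0, -0.002, 0, 0, 0], [0, 0, 0, 0, 0], [0, 0, 0, 0, 0]]}'; python3 st.py;  python3 -m inch '{"rows":[[0, -0.002, 0, 0, 0], [0, -0.0012, 0, 0, 0], [0, 0, 0, 0, 0], [0, 0, 0, 0, 0]]}'; python3 st.py
```

```text
time_s: 17.4
ee_pos: [0.5687, -0.1036, 0.0358]
orientation: [-0.0, 0.999, -0.038, 0.0]
force: [0.2, -1.0, 0.1]
width: -0.0001
finger_force: 0.1
t 17.4 u 0.5749 v -0.0607 z 0.0358 yaw -0.0751 Fu 0.32 Fv -0.98 Fz 0.11 w -0.0001
time_s: 17.9
ee_pos: [0.5687, -0.1029, 0.0358]
orientation: [0.0, 0.999, -0.038, 0.0]
force: [-0.4, -1.6, 1.1]
width: -0.0002
finger_force: 0.4
t 17.9 u 0.5748 v -0.0600 z 0.0358 yaw -0.0752 Fu -0.28 Fv -1.63 Fz 1.06 w -0.0002
```

Converted, 0.05 m / 0.25 = 0.2, -0.03 m / 0.25 = -0.12.

```bash
python3 -m inch '{"rows":[[0, 0.02, 0, 0, 0], [0, 0.08, 0, 0, 0], [0, 0.12, -0.12, 0, 0], [0, 0.2, -0.12, 0, 0], [0, 0.2, -0.08, 0, 0], [0, 0.12, 0, 0, 0], [0, 0, 0, 0, 0]]}'; python3 st.py; python3 look.py 4 0.3
```

```text
time_s: 18.77
ee_pos: [0.5527, -0.2934, 0.1161]
orientation: [0.002, 0.999, -0.041, -0.0]
force: [1.0, 1.1, -0.1]
width: -0.0002
finger_force: 0.0
t 18.77 u 0.5731 v -0.2512 z 0.1161 yaw -0.0828 Fu 0.88 Fv 1.15 Fz -0.05 w -0.0002
top [[0.53, 0.1126], [0.615, 0.112]] sd 0.08 gap [0.13 0.65]
scene [[0.5299, 0.1127], [0.5949, 0.1124]] sd 0.09 gap [0.73 0.97]
```

View pics/c4.png

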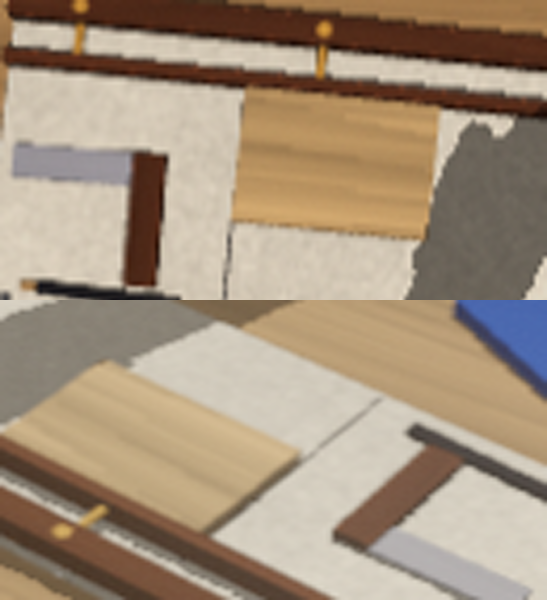

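Residual gap is about 0.4 mm (top) to 0.85 mm (scene), and the top view shows a trace of skew. I'll nudge the trailing end about half a millimetre, then do the second press.

The manual's scale: shifts go in shares of 0.25 m and turns go in shares of 2 rad. Converting my numbers, -0.05 m / 0.25 = -0.2, -0.04 m / 0.25 = -0.16.

```bash
python3 -m inch '{"rows":[[0.02, -0.16, 0, 0, 0], [0.02, -0.2, 0, 0, 0], [0, -0.2, 0, 0, 0], [0, -0.144, 0, 0, 0], [0, 0, 0.12, 0, 0], [0, 0, 0.12, 0, 0], [0, 0, 0.06, 0, 0], [0, 0, 0.02, 0, 0], [0, 0, 0, 0, 0], [0, 0, 0, 0, 0]]}'; python3 st.py
```

```text
time_s: 20.12
ee_pos: [0.5787, -0.1128, 0.0367]
orientation: [0.0, 0.999, -0.038, 0.001]
force: [-0.0, 0.6, 1.0]
width: 0.0003
finger_force: 0.0
t 20.12 u 0.5855 v -0.0691 z 0.0367 yaw -0.0753 Fu -0.08 Fv 0.59 Fz 0.99 w 0.0003
```

Converted, -0.004 m / 0.25 = -0.016, -0.003 m / 0.25 = -0.012.

```bash
python3 -m inch '{"rows":[[0, -0.016, 0, 0, 0], [0, -0.012, 0, 0, 0], [0, -0.004, 0, 0, 0], [0, -0.002, 0, 0, 0], [0, 0, 0, 0, 0], [0, 0, 0, 0, 0]]}'; python3 st.py;  python3 -m inch '{"rows":[[0, -0.002, 0, 0, 0], [0, -0.0016, 0, 0, 0], [0, -0.0012, 0, 0, 0], [0, 0, 0, 0, 0], [0, 0, 0, 0, 0]]}'; python3 st.py
```

```text
time_s: 20.88
ee_pos: [0.5786, -0.1043, 0.0358]
orientation: [0.0, 0.999, -0.038, -0.0]
force: [0.1, -0.0, -0.5]
width: 0.0003
finger_force: 0.0
t 20.88 u 0.5848 v -0.0606 z 0.0358 yaw -0.0753 Fu 0.08 Fv -0.01 Fz -0.54 w 0.0003
time_s: 21.5
ee_pos: [0.5787, -0.103, 0.0358]
orientation: [0.0, 0.999, -0.038, -0.0]
force: [0.8, -0.4, -0.5]
width: 0.0002
finger_force: 0.3
t 21.5 u 0.5848 v -0.0594 z 0.0358 yaw -0.0753 Fu 0.81 Fv -0.31 Fz -0.51 w 0.0002
```

Converted, -0.042 m / 0.25 = -0.168, -0.02 m / 0.25 = -0.08.

```bash
python3 -m inch '{"rows":[[0, 0.02, 0, 0, 0], [0, 0.06, -0.08, 0, 0], [-0.1, 0, -0.16, 0, 0], [-0.14, -0.12, 0, 0, 0], [-0.14, -0.16, 0, 0, 0], [0, -0.168, 0, 0, 0], [0, 0, 0.12, 0, 0], [0, 0, 0.08, 0, 0], [0, 0, 0.04, 0, 0], [0, 0, 0, 0, 0], [0, 0, 0, 0, 0]]}'; python3 st.py; python3 look.py 5 0
```

```text
time_s: 22.88
ee_pos: [0.4913, -0.0043, 0.0363]
orientation: [0.0, 0.999, -0.038, 0.001]
force: [-0.7, 0.1, 0.0]
width: 0.0001
finger_force: 0.0
t 22.88 u 0.4903 v 0.0325 z 0.0363 yaw -0.0757 Fu -0.72 Fv 0.02 Fz 0.02 w 0.0001
top [[0.53, 0.112], [0.615, 0.1131]] sd 0.09 gap [ 0.71 -0.42]
scene [[0.53, 0.1135], [0.595, 0.1136]] sd 0.09 gap [-0.11 -0.2 ]
```

Converted, 0.006 m / 0.25 = 0.024, 0.005 m / 0.25 = 0.02.

```bash
python3 -m inch '{"rows":[[0.024, 0, 0, 0, 0], [0.02, 0, 0, 0, 0], [0.016, 0, 0, 0, 0], [0.008, 0, 0, 0, 0], [0.008, 0, 0, 0, 0], [0.004, 0, 0, 0, 0], [0.004, 0, 0, 0, 0], [0, 0, 0, 0, 0]]}'; python3 st.py;  python3 -m inch '{"rows":[[0.002, 0, 0, 0, 0], [0.002, 0, 0, 0, 0], [0, 0, 0, 0, 0]]}'; python3 st.py; python3 -m inch '{"rows":[[0.002, 0, -0.0008, 0, 0], [0.002, 0, -0.0008, 0, 0], [0, 0, 0, 0, 0]]}'; python3 st.py
```

```text
time_s: 23.98
ee_pos: [0.5118, -0.0056, 0.0358]
orientation: [0.0, 0.999, -0.038, 0.0]
force: [-0.4, -0.3, 0.5]
width: -0.0001
finger_force: 0.0
t 23.98 u 0.5108 v 0.0327 z 0.0358 yaw -0.0752 Fu -0.40 Fv -0.32 Fz 0.51 w -0.0001
time_s: 24.35
ee_pos: [0.5129, -0.0057, 0.0358]
orientation: [0.0, 0.999, -0.038, 0.0]
force: [-0.1, 0.3, -0.4]
width: -0.0001
finger_force: 0.0
t 24.35 u 0.5119 v 0.0327 z 0.0358 yaw -0.0752 Fu -0.17 Fv 0.28 Fz -0.45 w -0.0001
time_s: 24.72
ee_pos: [0.5138, -0.0058, 0.0362]
orientation: [0.0, 0.999, -0.038, -0.0]
force: [-0.1, -0.3, -0.2]
width: -0.0002
finger_force: 0.1
t 24.73 u 0.5128 v 0.0327 z 0.0362 yaw -0.0752 Fu -0.11 Fv -0.34 Fz -0.22 w -0.0002
```

Converted, 0.0005 m / 0.25 = 0.002, -0.0002 m / 0.25 = -0.0008.

```bash
python3 -m inch '{"rows":[[0.002, 0, -0.0008, 0, 0], [0.002, 0, -0.0008, 0, 0], [0, 0, 0, 0, 0]]}'; python3 st.py;  python3 -m inch '{"rows":[[0.002, 0, -0.0008, 0, 0], [0.002, 0, -0.0012, 0, 0], [0, 0, 0, 0, 0]]}'; python3 st.py; python3 -m inch '{"rows":[[0.002, 0, -0.0008, 0, 0], [0.002, 0, -0.0012, 0, 0], [0, 0, 0, 0, 0]]}'; python3 st.py
```

```text
time_s: 25.1
ee_pos: [0.5138, -0.0058, 0.0364]
orientation: [0.0, 0.999, -0.038, -0.001]
force: [-2.5, -0.1, -0.9]
width: -0.0003
finger_force: 1.2
t 25.1 u 0.5128 v 0.0327 z 0.0364 yaw -0.0751 Fu -2.47 Fv -0.33 Fz -0.88 w -0.0003
time_s: 25.48
ee_pos: [0.5139, -0.0058, 0.0368]
orientation: [0.0, 0.999, -0.037, -0.002]
force: [-5.4, 0.9, -2.7]
width: -0.0002
finger_force: 2.6
t 25.48 u 0.5129 v 0.0327 z 0.0368 yaw -0.0749 Fu -5.41 Fv 0.45 Fz -2.66 w -0.0002
time_s: 25.85
ee_pos: [0.5139, -0.0058, 0.0371]
orientation: [0.0, 0.999, -0.037, -0.003]
force: [-7.1, 1.1, -1.0]
width: -0.0002
finger_force: 3.2
t 25.85 u 0.5129 v 0.0327 z 0.0371 yaw -0.0748 Fu -7.18 Fv 0.56 Fz -0.97 w -0.0002
```

Converted, 0.0005 m / 0.25 = 0.002.

```bash
python3 -m inch '{"rows":[[0.002, 0, 0, 0, 0], [0.002, 0, 0, 0, 0], [0, 0, 0, 0, 0]]}'; python3 st.py;  python3 -m inch '{"rows":[[0.002, 0, -0.0008, 0, 0], [0.002, 0, -0.0008, 0, 0], [0, 0, 0, 0, 0], [0, 0, 0, 0, 0]]}'; python3 st.py
```

```text
time_s: 26.22
ee_pos: [0.5139, -0.0059, 0.037]
orientation: [0.0, 0.999, -0.037, -0.004]
force: [-7.6, 0.9, -0.1]
width: 0.0001
finger_force: 3.8
t 26.23 u 0.5129 v 0.0326 z 0.0370 yaw -0.0747 Fu -7.60 Fv 0.35 Fz -0.08 w 0.0001
time_s: 26.72
ee_pos: [0.5139, -0.0058, 0.0372]
orientation: [0.0, 0.999, -0.037, -0.005]
force: [-9.5, 0.9, -0.9]
width: -0.0
finger_force: 4.4
t 26.73 u 0.5129 v 0.0327 z 0.0372 yaw -0.0745 Fu -9.51 Fv 0.21 Fz -0.90 w -0.0
```

Converted, 0.0006 m / 0.25 = 0.0024, 0.0005 m / 0.25 = 0.002.

```bash
python3 -m inch '{"rows":[[0.002, 0, 0, 0, 0], [0.0024, 0, 0, 0, 0], [0, 0, 0, 0, 0], [0, 0, 0, 0, 0], [0, 0, 0, 0, 0], [0, 0, 0, 0, 0]]}'; python3 st.py;  python3 -m inch '{"rows":[[0, 0, 0, 0, 0], [0, 0, 0, 0, 0], [0, 0, 0, 0, 0], [0, 0, 0, 0, 0], [0, 0, 0, 0, 0], [0, 0, 0, 0, 0], [0, 0, 0, 0, 0], [0, 0, 0, 0, 0]]}'; python3 st.py
```

```text
time_s: 27.48
ee_pos: [0.514, -0.0058, 0.037]
orientation: [0.0, 0.999, -0.037, -0.006]
force: [-10.4, 1.8, -1.2]
width: -0.0001
finger_force: 5.1
t 27.48 u 0.5129 v 0.0327 z 0.0370 yaw -0.0744 Fu -10.46 Fv 0.99 Fz -1.23 w -0.0001
time_s: 28.48
ee_pos: [0.5139, -0.0059, 0.037]
orientation: [0.0, 0.999, -0.037, -0.006]
force: [-10.8, 1.2, -1.0]
width: -0.0004
finger_force: 5.1
t 28.48 u 0.5129 v 0.0327 z 0.0370 yaw -0.0744 Fu -10.89 Fv 0.41 Fz -1.02 w -0.0004
```

Converted, 0.06 m / 0.25 = 0.24, -0.05 m / 0.25 = -0.2.

```bash
python3 -m inch '{"rows":[[0, 0, 0, 0, 0], [-0.012, 0, 0, 0, 0], [-0.016, 0, 0, 0, 0], [-0.04, 0, 0, 0, 0], [-0.12, 0, 0, 0, 0], [0, 0, -0.2, 0, 0], [0, 0.16, -0.16, 0, 0], [0, 0.24, 0, 0, 0], [0, 0.24, 0, 0, 0], [0, 0.24, 0, 0, 0], [0, 0.24, 0, 0, 0], [0, 0, 0, 0, 0]]}'; python3 st.py; python3 look.py 6 0; python3 - <<'E'
from gap import *
a=cv2.imread('pics/top6.png');T=lambda x,y:(165+(x+.5)*130/547-.5,130+(y+.5)*95/400-.5)
t,_=fit(a,T(235,218),T(425,238),'edge',half=3); print('near',uv('top',t,.018).round(4).tolist())
t,_=fit(a,T(437,115),T(428,230),'edge',half=3); print('trail',uv('top',t,.038).round(4).tolist())
E
```

```text
time_s: 29.98
ee_pos: [0.4507, -0.2896, 0.1285]
orientation: [0.003, 0.999, -0.043, 0.001]
force: [0.5, 1.2, 0.3]
width: -0.0004
finger_force: 0.0
t 29.98 u 0.4711 v -0.2551 z 0.1285 yaw -0.0865 Fu 0.37 Fv 1.28 Fz 0.35 w -0.0004
top [[0.53, 0.1131], [0.615, 0.1127]] sd 0.1 gap [-0.37 -0.04]
scene [[0.53, 0.1132], [0.595, 0.1133]] sd 0.09 gap [0.16 0.06]
near [[0.5246, 0.1102], [0.5247, -0.0468]]
trail [[0.6263, -0.047], [0.5321, -0.0466]]
```

View pics/c6.png

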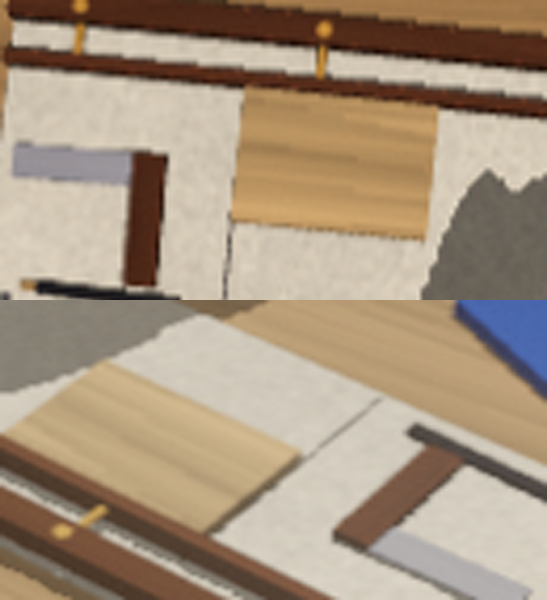

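The panel's leading end lies on the line within about 0.2 mm in both views: -0.2 mm (top) and +0.1 mm (scene). It sits square against the fence, the square and pencil have not moved, and the robot is clear.

```bash
python3 -m inch '{"rows":[[0, 0, 0, 0, 0], [0, 0, 0, 0, 0], [0, 0, 0, 0, 0]]}' >/dev/null; python3 -c "
from bench import ctrl; print(ctrl.finish_job())"
```

```text
the job is handed in; nothing more can be done
None
```

The job is handed in: I pressed the panel against the fence at 9–11 N for over a second (highest reading 11.4 N), slid it to the line, and pressed it again at 10–11 N; its leading end measured within about 0.2 mm of the line in both cameras.

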